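# Open the second leaf of the lamp control cabinet

## Task

The grey control cabinet for a big lamp lies on its back on the bench with one leaf already open; the other leaf hides the rest of the modules and is held shut by the flush bolt in its meeting edge. Withdraw that bolt fully while the leaf is still shut, then swing the leaf up and over until it leans back past upright and stays there, with the bolt left withdrawn. Do not push or tip the finished amber-globe lamp that stands beside the cabinet.

Things in the scene. Friction and masses are not known exactly. Their poses are not given: they have to be found in the camera images.
- cabinet: Grey steel cabinet on its back, fixed. Origin: centre of its underside on the bench. x (340 mm) points to the end with the bolt's header rail (bar at x = 150 to 170 mm), y (400 mm) across the leaves, z up. Frame and shut leaf's front are 120 mm high; hinge lines run along x at y = +184 mm (shut leaf) and -184 mm (open leaf), 120 mm high. Modules inside reach 78 mm; a loose screwdriver lies inside
- bolt (a joint): Slide of the flush bolt, in m: 0 shot into the header rail, 0.024 fully withdrawn (stop); free of the header from about 0.016. The thumb piece moves along the cabinet's -x, away from the header. Needs about 3 N, stays where it is left; no spring
- bolt_thumb (a point): Middle of the bolt's thumb piece, a steel block 22 mm along x, 12 mm along y, 16 mm tall; this point is 8 mm above the step it slides on. The step is the lowered meeting edge of the shut leaf, 41 mm wide, its top 100 mm above the bench; the leaf's raised part (20 mm higher) begins 21 mm to the +y side. Along x nothing is nearer than the header rail, 85 mm off. Axes: the cabinet's while shut
- passive_leaf (a joint): Angle of the leaf that starts shut, in rad: 0 shut, pi/2 upright, stop at 1.95. Its free edge rises and goes over towards cabinet +y. Stiff stay hinge (0.75 N m of friction, leaf 0.5 kg): it stays at whatever angle it is left; lifting it by its pull takes about 10 N
- hinge_mid (a point): Middle of the hinge line of that leaf, level with its front face; the axes turn with the leaf: x along the hinge line, -y along the leaf to its free edge, z out of its front face
- pull_mid (a point): Middle of that leaf's bridge pull: a round steel bar, 10 mm thick, 120 mm long along cabinet x between its two legs, its axis 40 mm off the front face and 132 mm from the hinge line. Free all round between bar and leaf
- leaf_edge (a point): Middle of that leaf's free edge: in the leaf's axes (see hinge_mid) at y = -206 mm, z = -27 mm. The leaf is 22 mm thick from the hinge to 165 mm from it; from there to 206 mm it is the step, lying 20 to 34 mm behind the front face
- active_leaf (a joint): Angle of the leaf that is already open, in rad: 0 shut, pi/2 upright, stop at 1.95; hinged on the other side, equally stiff. It has the same pull, on its far face
- active_edge (a point): Middle of the free edge of the leaf that is already open, 200 mm from its hinge line, on its front face
- lamp: Finished table lamp, loose: round steel foot 110 mm across, thin column, amber glass globe 110 mm across, 205 mm high overall; on the bench on the shut leaf's side, 370 to 430 mm from the cabinet's middle. Origin: centre of its underside, z up its column

How it is judged:
By the outcome, as a careful person would: the job done as asked, in the order asked, and still so for the second after the job is handed in, with the robot touching nothing.
It also fails if it takes over 72 s, if anything falls off the work surface, if the arm or the gripper's body presses on something with over 40 N, if the wrist force passes 120 N, or if a joint passes its speed limit or range.

## Robot

A 6-joint arm with a two-finger parallel gripper is mounted at the origin on the work surface. World frame = base frame: x ahead of the robot, y to its left, z up, the work surface at z = 0. Lengths are in m, angles in degrees, forces in N, time in s.
With the tool pointing down it reaches from about 0.4 to 0.825 m from the base axis. Payload 7 kg.
Tool frame: the origin (TCP) lies midway between the tips of the shut fingers; the grasp point (between the pads) lies 19 mm behind it; z points along the fingers, y is the line along which they close (so a half turn about z gives the same grasp; the last joint's range is limited). The gripper opens to 88 mm and grips with 3 to 60 N. Pads are 19 mm wide; open, the fingers measure 130 mm over their backs; the gripper's body (78 mm by 193 mm) begins 47 mm behind the grasp point.
Start: joints at [82.225, 20.546, 0.682, 0, -70.136, -16.507], TCP at [0.278, 0.615, 0.227] pointing down, gripper open.
Joint ranges: [-176.03, 176.03], [-82.01, 121.73], [-58.28, 71.71], [-173.87, 95.51], [-174.79, -0.11], [-173.66, 173.66]. Speed limits (degrees/s): [136.94, 136.94, 172.46, 180, 180, 180].

## Interface

Orientations are given as [roll, pitch, yaw] about the fixed x, y, z axes, in that order (R = Rz(yaw) Ry(pitch) Rx(roll)).
In Python, from plant import r, eyes, workorder gives the robot as it stands.
- The arm moves only by the tool step_arm, never from a script. Its argument "plan" is a list of rows, each a list of 5 numbers: the shift along the tool's x, y, z each as a share of 25 cm, from -1 to 1, then the turn about the tool's z as a share of 60 degrees, from -1 to 1, then the finger opening in mm, from 0 to 87.6. In form: [[x, y, z, turn, jaw], ...]. A call has 1 to 12 rows; each row is the pose to reach, as a shift and turn from the pose commanded when the call began, along the tool's axes at that moment; what a row does not reach only later rows make up. A row lasts 1/12 s, in which the tool goes at most 41.7 mm and 7.16 degrees, less where a joint would pass 70% of its speed; a pose out of reach is approached as far as the arm can. A call with a number of a shift or a turn outside -1 to 1 is refused whole. A call with a gripper value outside its range is refused whole. The fingers move at their own pace and stop on an object; "newtons" is the grip in N (left out, the last holds). Time passes only in rows, so rows that repeat a pose let the fingers close. It gives the time, the measured TCP pose, the force, the opening and the grip force at its end, in the units of the state.
- r.get_state(): the state, without advancing time (a new reading comes with each control period).
- eyes.capture(name): name is "scene" or "side" or "wrist"; returns the picture (480x640x3 uint8, red, green, blue); there is no depth.
- eyes.camera_model(name): a dict with "fov_y" (degrees; the focal length in pixels is half the picture's height over the tangent of half this angle, whatever the lens; pixels are square), "cx", "cy" (the principal point, pixels), "k1" (the pictures are not rectified: a ray, as slopes to the right and down, at radius r is drawn at 1 + k1 r^2 times it, then the intrinsics apply), "world_to_cam" (4x4, takes a point from world to camera coordinates); the wrist camera has in their place "hand_eye" (4x4, takes a point from camera to tool coordinates, whose origin is the TCP and whose axes are the flange's). Camera axes: x right, y up, looking along -z (the intrinsics and any distortion apply to the point x, -y, -z); pixel columns grow to the right and rows downward; lengths in m; the calibration is good to about 2 mm. A picture is of the moment at which its call begins: read the wrist's pose just before it. camera_model takes no time and is no camera call.
- workorder.close_job(): hands the job in; it is judged then, once.
The state is a dict: "time_s": time; "joints": joint angles; "qd": joint speeds; "joint_torque": joint torques, N m; "tcp_pos": TCP position; "eef_rot": TCP orientation; "contact_force": force on the tool from outside, world axes, zero at the start; "moment": the same for the moment, N m; "gripper_width": finger opening in m; "gripper_force": force on a finger pad.
Only numpy, scipy, OpenCV 4.12 (cv2) and the standard library are available. Lean on these libraries where they do the work, as an engineer would, in place of code of your own. Each camera call takes 0.05 s, during which the arm holds its last target. There are 200 camera calls.

## Working session

There is one attempt and no reset: what is moved stays moved. The work goes in short steps, Python scripts to look and compute and a tool call to move; the robot and the scene stay as the last step left them, time stands still between calls to the robot, and variables do not carry over. Pictures are saved under pics/ and viewed, at most 11 in all, crops included, and the job is handed in when it is done.

Besides the shell and the picture viewer there is one more tool, called as a command line: name --pt "numbers of a row" for each row, then --argument value for the rest. step_arm: Moves the arm, as the interface text tells. Its arguments: {"type":"object","properties":{"plan":{"type":"array"},"newtons":{"type":"number"}},"required":["plan"]}

```bash
mkdir -p pics
cat > h.py <<'E'
import numpy as np, cv2
from scipy.spatial.transform import Rotation as Rn
from plant import r, eyes, workorder
def tool():
    s=r.get_state(); T=np.eye(4); T[:3,:3]=Rn.from_euler('xyz',s['eef_rot'],degrees=True).as_matrix(); T[:3,3]=s['tcp_pos']; return T
def snap(n,f):
    T=tool(); im=eyes.capture(n); cv2.imwrite(f,im[:,:,::-1]); return im,T
def cam(n,T=None):
    m=eyes.camera_model(n)
    C=np.linalg.inv(np.array(m['world_to_cam'])) if 'world_to_cam' in m else T@np.array(m['hand_eye'])
    return m,C
def ray(n,uv,T=None):
    m,C=cam(n,T); f=240/np.tan(np.radians(m['fov_y']/2))
    K=np.array([[f,0,m['cx']],[0,f,m['cy']],[0,0,1.]])
    p=cv2.undistortPoints(np.array([[uv]],float),K,np.array([m['k1'],0,0,0.]))[0,0]
    d=C[:3,:3]@np.array([p[0],-p[1],-1]); return C[:3,3],d/np.linalg.norm(d)
def onz(n,uv,z,T=None):
    o,d=ray(n,uv,T); return o+d*(z-o[2])/d[2]
def tri(*rs):
    A=sum(np.eye(3)-np.outer(d,d) for o,d in rs); b=sum((np.eye(3)-np.outer(d,d))@o for o,d in rs)
    p=np.linalg.solve(A,b); return p,[np.linalg.norm(np.cross(p-o,d)) for o,d in rs]
def proj(n,P,T=None):
    m,C=cam(n,T); f=240/np.tan(np.radians(m['fov_y']/2)); q=np.linalg.inv(C)@np.append(P,1)
    x,y=q[0]/-q[2],-q[1]/-q[2]; k=1+m['k1']*(x*x+y*y); return m['cx']+f*x*k,m['cy']+f*y*k
E
python3 - <<'E'
from h import *
for n in ['scene','side','wrist']:
    im,T=snap(n,f'pics/{n}0.png'); np.save(f'pics/T_{n}0.npy',T)
    m,C=cam(n,T); print(n,C[:3,3].round(3),m['fov_y'],(-C[:3,2]).round(2))
print(r.get_state())
E
```

```text
scene [ 0.925 -0.509  0.849] 53.58068775724768 [-0.33  0.6  -0.73]
side [ 0.209 -0.374  0.758] 56.000413453982915 [ 0.43  0.53 -0.73]
wrist [0.353 0.58  0.383] 61.32599862995971 [-0.28  0.12 -0.95]
{'time_s': 0.15, 'joints': array([ 8.22243433e+01,  2.05809312e+01,  6.45004278e-01, -1.44063575e-02,
       -7.01384692e+01, -1.65097912e+01]), 'qd': array([-0.00376357, -0.12280599,  0.26346335,  0.10384683,  0.02202249,
       -0.08911919]), 'joint_torque': array([ 1.60125960e-04, -5.83274460e+01,  2.93290633e+01,  7.00106978e+00,
        8.85783462e-03, -9.53419658e-05]), 'tcp_pos': array([0.27745534, 0.61490734, 0.22584456]), 'eef_rot': array([ 1.79924822e+02, -8.15730815e-03, -2.42903459e+01]), 'contact_force': array([-0.18387563, -0.251844  , -1.07568111]), 'moment': array([-0.00166952, -0.01573511, -0.00262218]), 'gripper_force': 0.0, 'gripper_width': 0.08727802873682627}
```

View pics/scene0.png

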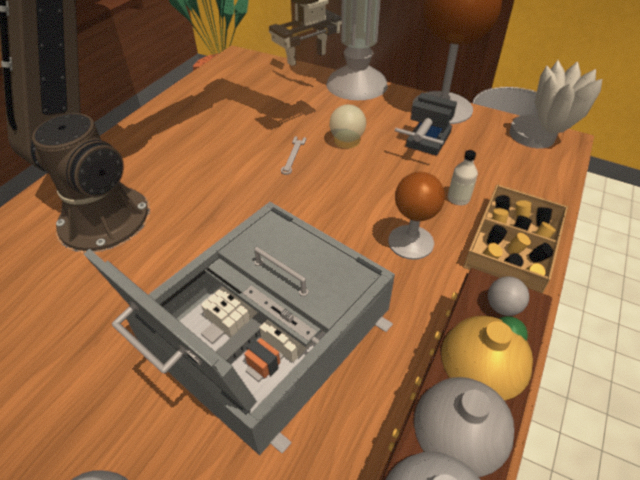

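View pics/side0.png

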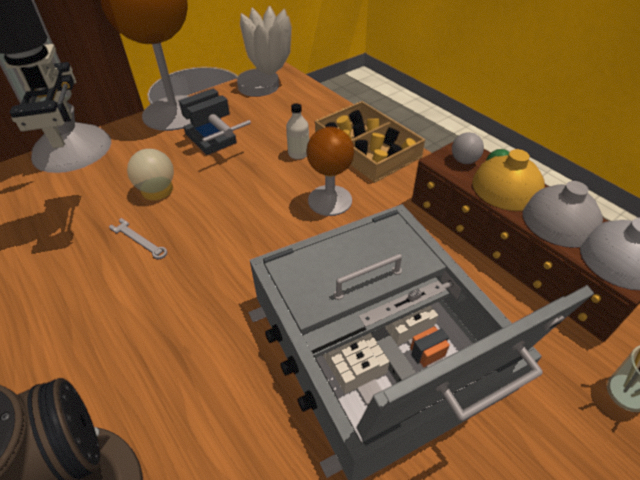

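The shut leaf is on the far (left) side. In the scene view the thumb is near (287,314) and the pull is at (254,253)–(305,288). In the side view the thumb is near (413,295). The lamp foot is at (411,240) in the scene view. I'll zoom in for exact pixels.

Run:
```python
import cv2,numpy as np
a=cv2.imread('pics/scene0.png')[195:345,210:410]; b=cv2.imread('pics/side0.png')[200:350,310:510]
cv2.imwrite('pics/z0.png',np.hstack([cv2.resize(x,(400*1,300),interpolation=cv2.INTER_CUBIC) for x in (a,b)]))
a=cv2.resize(a,(800,600),interpolation=3)[0:600]; 
c=cv2.imread('pics/scene0.png')[280:355,230:330]; d=cv2.imread('pics/side0.png')[240:340,330:470]
cv2.imwrite('pics/z1.png',np.vstack([cv2.resize(c,(400,300),interpolation=3),cv2.resize(d,(400,286),interpolation=3)]))
```

```text
(no output)
```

View pics/z1.png

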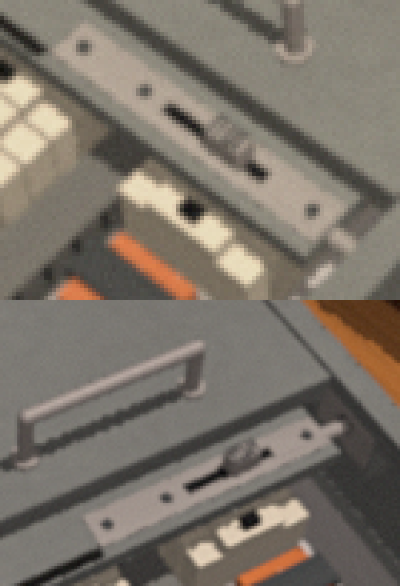

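In the zooms the thumb's centre is at about scene (288,314) and side (414.3,295). The bolt nose and header are to the right. The side view shows the pull ends at (339,279) and (401,256).

Run:
```python
from h import *
t=lambda a,b:tri(ray('scene',a),ray('side',b))
for n,a,b in [('thumb',(288,314),(414.3,295)),('pullA',(254,250),(339,279)),('pullB',(305,285),(401,256)),('cornFar+x+y',(392,271),(403,210)),('corn-x+y',(270,207),(254,262)),('lampfoot',(411,240),(330,200)),('globe',(420,196),(331,151))]:
    p,e=t(a,b); print(n,p.round(4),np.round(e,4))
print(onz('scene',(411,241),0.01),onz('side',(330,201),.01))
for n,a,b in [('A',(338,398),(540,354)),('Acor-x',(90,253),(380,400)),('Acor+x',(235,400),(590,292))]:
    p,e=t(a,b); print(n,p.round(4),np.round(e,4))
```

```text
thumb [ 0.6284 -0.0945  0.1079] [0.0019 0.0019]
pullA [ 0.5154 -0.0227  0.1646] [0.0032 0.0032]
pullB [ 0.6409 -0.0441  0.153 ] [0.0029 0.0029]
cornFar+x+y [0.7639 0.0746 0.1204] [0.0079 0.0079]
corn-x+y [0.4436 0.1404 0.1127] [0.0021 0.0021]
lampfoot [0.7423 0.2872 0.0055] [0.0024 0.0024]
globe [0.7444 0.2859 0.1517] [0.0006 0.0006]
[0.74425531 0.28314697 0.01      ] [0.73555722 0.27717383 0.01      ]
A [ 0.7634 -0.2452  0.0708] [0.062 0.062]
Acor-x [ 0.3751 -0.2527  0.3061] [0.0006 0.0006]
Acor+x [ 0.7036 -0.3226  0.2769] [0.009 0.009]
```

View pics/wrist0.png

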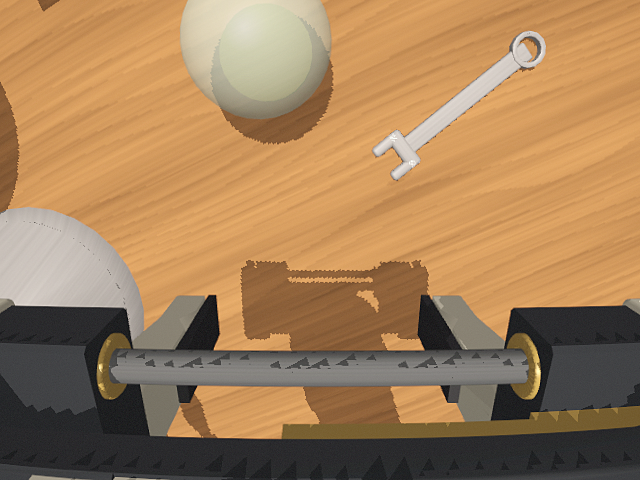

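Cabinet x points at about −11° and the thumb is at (0.628,−0.095,0.108). The wrist view shows only bench (wrench, cream globe). Now I'll move above the thumb.

step_arm --pt "0.86 0.65 -0.16 0 0" --pt "0.86 0.65 -0.16 0 0" --pt "0.86 0.65 -0.16 0 0" --pt "0.86 0.65 -0.16 0 0" --pt "0.86 0.65 -0.16 0 0" --pt "0.86 0.65 -0.16 0 0" --pt "0.86 0.65 -0.16 0 0"

```text
time_s: 0.73
tcp_pos: [0.4079, 0.3754, 0.2675]
eef_rot: [-180.0, -0.0, -24.4]
contact_force: [-0.2, 1.0, -0.1]
gripper_width: 0.0467
gripper_force: 0.0
```

step_arm --pt "0.86 0.65 0 0 0" --pt "0.86 0.65 0 0 0" --pt "0.86 0.65 0 0 0" --pt "0.86 0.65 0 0 0" --pt "0.86 0.65 0 0 0" --pt "0.86 0.65 0 0 0" --pt "0.86 0.65 0 0 0"

```text
time_s: 1.32
tcp_pos: [0.5369, 0.1386, 0.2664]
eef_rot: [180.0, -0.0, -24.4]
contact_force: [-1.6, 0.9, 0.7]
gripper_width: 0.002
gripper_force: 0.0
```

step_arm --pt "0.86 0.65 0 0.98 0" --pt "0.86 0.65 0 0.98 0" --pt "0.86 0.65 0 0.98 0" --pt "0.86 0.65 0 0.98 0" --pt "0.86 0.65 0 0.98 0" --pt "0.86 0.65 0 0.98 0" --pt "0.86 0.65 0 0.98 0" --pt "0.86 0.65 0 0.98 0" --pt "0.86 0.65 0 0.98 0" --pt "0.86 0.65 0 0.98 0"

```text
time_s: 2.15
tcp_pos: [0.6649, -0.0952, 0.2657]
eef_rot: [179.9, 0.0, -83.2]
contact_force: [-0.8, -0.4, -0.1]
gripper_width: 0.0002
gripper_force: 0.0
```

step_arm --pt "0 0 0 0.3 0" --pt "0 0 0 0.3 0" --pt "0 0 0 0.3 0" --pt "0 0 0 0.3 0"

```text
time_s: 2.48
tcp_pos: [0.6649, -0.094, 0.2665]
eef_rot: [180.0, -0.0, -101.1]
contact_force: [0.5, 0.8, 0.8]
gripper_width: 0.0003
gripper_force: 0.0
```

Run:
```python
from h import *
im,T=snap('wrist','pics/w1.png'); np.save('pics/T1.npy',T); print(T.round(4),r.get_state()['eef_rot'],r.get_state()['time_s'])
print(proj('wrist',[.6284,-.0945,.1079],T))
```

```text
[[-1.930e-01 -9.812e-01 -2.000e-04  6.649e-01]
 [-9.812e-01  1.930e-01  0.000e+00 -9.400e-02]
 [ 0.000e+00  2.000e-04 -1.000e+00  2.665e-01]
 [ 0.000e+00  0.000e+00  0.000e+00  1.000e+00]] [ 1.79992963e+02  1.24268664e-03 -1.00897487e+02] 2.5333
(np.float64(363.5807068841951), np.float64(214.7554902862627))
```

View pics/w1.png

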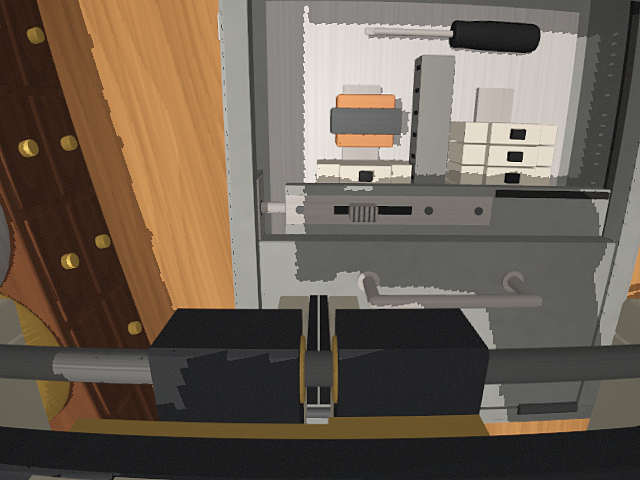

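The wrist view shows the thumb at (363,213) and the bolt nose at (270,207) in the header. The pull bar runs from (372,299) to (540,300), and the raised edge runs along row 240. Now I'll compute positions from these.

Run:
```python
from h import *
T=np.load('pics/T1.npy')
P=lambda u,z:onz('wrist',u,z,T).round(4)
th,e=tri(ray('wrist',(363,213),T),ray('scene',(288.5,313.3)),ray('side',(414.3,294.5)));print('thumb',th.round(4),np.round(e,4),P((363,213),.114))
a,b=P((372,299),.16),P((541,300),.16);print('pull',a,b,(a+b)/2,np.degrees(np.arctan2(a[1]-b[1],a[0]-b[0])))
c,d=P((265,238),.12),P((600,241),.12);print('edge',c,d,np.degrees(np.arctan2(c[1]-d[1],c[0]-d[0])))
print('header inner',P((258,207),.11))
R=T[:3,:3]
for n,t in [('abovepush',th+[0,0,.0]),]:
    x=np.array([np.cos(np.radians(-11)),np.sin(np.radians(-11)),0])
    g=th+x*(.011+.021+.008); print('goal',g, 'tool shift mm',(R.T@(g-T[:3,3])*1000).round(1))
```

```text
thumb [ 0.6287 -0.0947  0.1093] [0.0016 0.0031 0.0016] [ 0.629  -0.0976  0.114 ]
pull [ 0.6358 -0.0455  0.16  ] [ 0.5125 -0.0192  0.16  ] [ 0.57415 -0.03235  0.16   ] -12.04079729839852
edge [ 0.7082 -0.0941  0.12  ] [ 0.4397 -0.0388  0.12  ] -11.637848650487477
header inner [ 0.7096 -0.1175  0.11  ]
goal [ 0.66798985 -0.10237348  0.10930921] tool shift mm [  7.6  -4.7 157.2]
```

step_arm --pt "0.03 -0.05 0.3 0.01 0" --pt "0.03 -0.05 0.3 0.01 0" --pt "0.03 -0.05 0.5 0.01 0" --pt "0.03 -0.05 0.55 0.01 0" --pt "0.03 -0.05 0.6 0.01 0" --pt "0.03 -0.05 0.636 0.01 0" --pt "0.03 -0.05 0.636 0.01 0"

```text
time_s: 3.12
tcp_pos: [0.6755, -0.1039, 0.1064]
eef_rot: [179.9, -0.0, -101.6]
contact_force: [-0.1, -1.0, -0.1]
gripper_width: 0.0004
gripper_force: 0.0
```

Run:
```python
from h import *
im,T=snap('wrist','pics/w2.png');np.save('pics/T2.npy',T);im2,_=snap('side','pics/s2.png'); print(T[:3,3].round(4),r.get_state()['contact_force'])
c=cv2.resize(im2[220:340,340:500],(640,480),interpolation=3)[:,:,::-1]
cv2.imwrite('pics/v2.png',np.hstack([cv2.resize(cv2.imread('pics/w2.png'),(400,300)),cv2.resize(c,(400,300))]))
```

```text
[ 0.6755 -0.1039  0.1064] [-0.10667154  0.73646728  1.58301779]
```

View pics/v2.png

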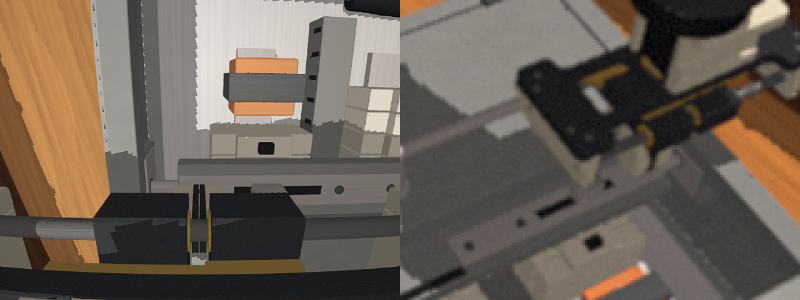

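The fingers sit on the header side of the thumb, clear of the pull. Now I'll push towards −x.

step_arm --pt "0 0.04 0 0 0" --pt "0 0.07 0 0 0" --pt "0 0.1 0 0 0" --pt "0 0.115 0 0 0" --pt "0 0.13 0 0 0" --pt "0 0.145 0 0 0" --pt "0 0.16 0 0 0" --pt "0 0.16 0 0 0"

```text
time_s: 3.88
tcp_pos: [0.6366, -0.0959, 0.1082]
eef_rot: [-179.9, 0.0, -101.7]
contact_force: [2.3, -1.0, 1.9]
gripper_width: 0.0002
gripper_force: 1.0
```

step_arm --pt "0 0.008 0 0 0" --pt "0 0.016 0 0 0" --pt "0 0.024 0 0 0" --pt "0 0.024 0 0 0"

```text
time_s: 4.22
tcp_pos: [0.6314, -0.0948, 0.1076]
eef_rot: [-179.9, 0.0, -101.7]
contact_force: [5.1, -1.2, 1.0]
gripper_width: 0.0005
gripper_force: 2.7
```

step_arm --pt "0 0.008 0 0 0" --pt "0 0.016 0 0 0" --pt "0 0.016 0 0 0"

```text
time_s: 4.47
tcp_pos: [0.6311, -0.0946, 0.1083]
eef_rot: [-179.5, 0.0, -101.6]
contact_force: [15.7, -5.9, -5.5]
gripper_width: 0.0
gripper_force: 8.4
```

step_arm --pt "0 0.008 0 0 0" --pt "0 0.016 0 0 0" --pt "0 0.016 0 0 0"

```text
time_s: 4.72
tcp_pos: [0.6309, -0.0944, 0.1099]
eef_rot: [-179.1, 0.1, -101.6]
contact_force: [25.0, -11.8, -7.4]
gripper_width: 0.0005
gripper_force: 13.1
```

It's at the stop. I'll back off, rise and check.

step_arm --pt "0 -0.05 0 0 0" --pt "0 -0.1 0 0 0" --pt "0 -0.1 -0.16 0 0" --pt "0 -0.1 -0.32 0 0" --pt "0 -0.1 -0.48 0 0" --pt "0 -0.1 -0.6 0 0" --pt "0 -0.1 -0.6 0 0"

```text
time_s: 5.3
tcp_pos: [0.6492, -0.0987, 0.2645]
eef_rot: [-179.6, 0.1, -101.7]
contact_force: [0.6, -0.8, 0.9]
gripper_width: 0.0001
gripper_force: 0.0
```

Run:
```python
from h import *
im,T=snap('wrist','pics/w3.png');np.save('pics/T3.npy',T); print(T[:3,3].round(4),proj('wrist',[.6287,-.0947,.1093],T))
u,v=map(int,proj('wrist',[.6287,-.0947,.1093],T))
cv2.imwrite('pics/v3.png',cv2.resize(im[:,:,::-1][v-60:v+120,u-130:u+200],(660,360)))
print(u-130,v-60)
```

```text
[ 0.6492 -0.0987  0.2645] (np.float64(346.80994389065467), np.float64(224.50386853692353))
216 164
```

View pics/v3.png

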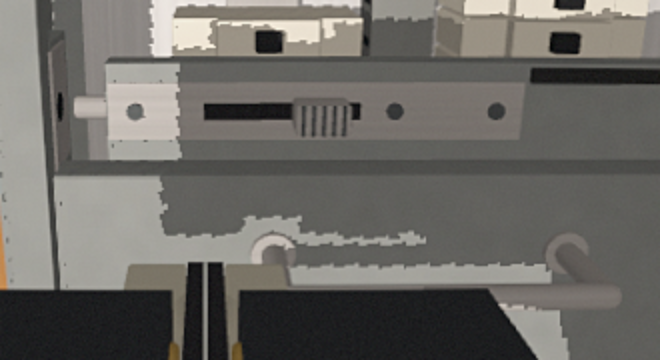

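The bolt is fully withdrawn: the thumb is now at (377,222), about 24 mm along, and the nose is clear of the header. Next I'll turn 90° and go above the pull.

step_arm --pt "-0.2 0.35 0 -0.8 60" --pt "-0.2 0.35 0 -0.8 60" --pt "-0.2 0.35 0 -0.8 60" --pt "-0.2 0.35 0 -0.8 60" --pt "-0.2 0.35 0 -0.8 60" --pt "-0.2 0.35 0 -0.8 60" --pt "-0.2 0.35 0 -0.8 60" --pt "-0.2 0.35 0 -0.8 60"

```text
time_s: 6.02
tcp_pos: [0.5703, -0.0315, 0.2557]
eef_rot: [179.8, 0.1, -53.5]
contact_force: [-0.2, 0.6, 0.3]
gripper_width: 0.0483
gripper_force: 0.0
```

step_arm --pt "0 0 0 -0.7 60" --pt "0 0 0 -0.7 60" --pt "0 0 0 -0.7 60" --pt "0 0 0 -0.7 60" --pt "0 0 0 -0.7 60" --pt "0 0 0 -0.7 60" --pt "0 0 0 -0.7 60"

```text
time_s: 6.6
tcp_pos: [0.5708, -0.0317, 0.2562]
eef_rot: [180.0, 0.2, -11.6]
contact_force: [0.2, -0.3, -0.3]
gripper_width: 0.0599
gripper_force: 0.0
```

Run:
```python
from h import *
T=tool();print(T.round(4));g=np.array([.5745,-.032,.141]);print((T[:3,:3].T@(g-T[:3,3])*1000).round(1))
```

```text
[[ 9.796e-01 -2.011e-01 -3.100e-03  5.708e-01]
 [-2.011e-01 -9.796e-01 -2.000e-04 -3.170e-02]
 [-3.000e-03  8.000e-04 -1.000e+00  2.562e-01]
 [ 0.000e+00  0.000e+00  0.000e+00  1.000e+00]]
[  4.   -0.5 115.1]
```

step_arm --pt "0.016 0 0.15 0 60" --pt "0.016 0 0.3 0 60" --pt "0.016 0 0.4 0 60" --pt "0.016 0 0.45 0 60" --pt "0.016 0 0.45 0 60"

```text
time_s: 7.02
tcp_pos: [0.5727, -0.0329, 0.1407]
eef_rot: [179.8, 0.4, -12.1]
contact_force: [-0.7, -0.1, -0.9]
gripper_width: 0.0599
gripper_force: 0.0
```

step_arm --pt "0 0 0 0 5" --pt "0 0 0 0 5" --pt "0 0 0 0 5" --pt "0 0 0 0 5" --pt "0 0 0 0 5" --pt "0 0 0 0 5" --pt "0 0 0 0 5" --pt "0 0 0 0 5" --newtons 30

```text
time_s: 7.68
tcp_pos: [0.5761, -0.0319, 0.1453]
eef_rot: [-179.9, -0.0, -11.7]
contact_force: [1.1, 16.5, -3.1]
gripper_width: 0.0125
gripper_force: 8.2
```

step_arm --pt "0 -0.008 0 0 5" --pt "0 -0.012 0 0 5" --pt "0 -0.012 0 0 5" --pt "0 -0.012 0 0 5"

```text
time_s: 8.02
tcp_pos: [0.5763, -0.0304, 0.145]
eef_rot: [179.9, 0.0, -11.7]
contact_force: [1.1, -5.5, -0.9]
gripper_width: 0.0089
gripper_force: 30.0
```

Gripped (opening 9 mm, 30 N). Now I'll lift along the arc.

step_arm --pt "0 -0.005 -0.022 0 5" --pt "0 -0.016 -0.045 0 5" --pt "0 -0.026 -0.067 0 5" --pt "0 -0.036 -0.089 0 5" --pt "0 -0.048 -0.11 0 5" --pt "0 -0.06 -0.131 0 5" --pt "0 -0.086 -0.171 0 5" --pt "0 -0.117 -0.208 0 5" --pt "0 -0.151 -0.242 0 5" --pt "0 -0.151 -0.242 0 5"

```text
time_s: 8.85
tcp_pos: [0.5837, 0.0063, 0.2068]
eef_rot: [179.8, 0.0, -11.7]
contact_force: [-4.7, -6.4, 6.9]
gripper_width: 0.0093
gripper_force: 30.0
```

step_arm --pt "0 -0.018 -0.016 0 5" --pt "0 -0.036 -0.032 0 5" --pt "0 -0.075 -0.06 0 5" --pt "0 -0.117 -0.084 0 5" --pt "0 -0.16 -0.105 0 5" --pt "0 -0.205 -0.122 0 5" --pt "0 -0.223 -0.128 0 5" --pt "0 -0.223 -0.128 0 5"

```text
time_s: 9.52
tcp_pos: [0.5947, 0.0597, 0.2401]
eef_rot: [179.7, -0.0, -11.7]
contact_force: [-7.7, -8.6, 15.7]
gripper_width: 0.0089
gripper_force: 30.0
```

Run:
```python
from h import *
a,_=snap('scene','pics/sc4.png');b,_=snap('side','pics/sd4.png')
cv2.imwrite('pics/v4.png',np.hstack([cv2.resize(x,(400,300)) for x in (a,b)])[:,:,::-1])
```

```text
(no output)
```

View pics/v4.png

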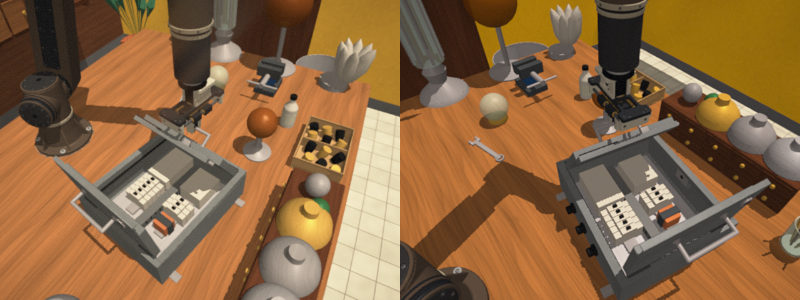

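The leaf is at about 57°, held by its pull, and the lamp is untouched. I'll release, rise and come round behind the leaf.

step_arm --pt "0 0 0 0 24" --pt "0 0 0 0 24" --pt "0 0 0 0 24" --pt "0 0 0 0 24" --pt "0 0 -0.1 0 24" --pt "0 0 -0.25 0 24" --pt "0 0 -0.4 0 24" --pt "0 0 -0.48 0 24" --pt "0 0 -0.48 0 24"

```text
time_s: 10.37
tcp_pos: [0.5974, 0.0625, 0.3632]
eef_rot: [-179.8, -0.4, -11.7]
contact_force: [0.9, 0.5, 1.0]
gripper_width: 0.024
gripper_force: 0.0
```

```bash
cat >> h.py <<'E'
yh=np.array([.201,.98,0]); xh=np.array([.98,-.201,0]); O=np.array([.5745,-.031,0])-yh*.052
def loc(p): q=np.array(p)-O; return np.array([q@xh,q@yh,q[2]])
def shift(l):
    T=tool(); g=O+xh*l[0]+yh*l[1]+[0,0,l[2]]; return (T[:3,:3].T@(g-T[:3,3])/.25).round(3)
E
python3 - <<'E'
from h import *
print(loc(tool()[:3,3]),shift([.03,.0,.35]))
E
```

```text
[0.00360567 0.14828348 0.36323237] [0.106 0.593 0.052]
```

step_arm --pt "0 0.6 0 0.8 0" --pt "0 0.6 0 0.8 0" --pt "0 0.6 0 0.8 0" --pt "0 0.6 0 0.8 0" --pt "0 0.6 0 0.8 0" --pt "0 0.6 0 0.8 0" --pt "0 0.6 0 0.8 0" --pt "0 0.6 0 0.8 0"

```text
time_s: 11.03
tcp_pos: [0.5649, -0.0848, 0.3569]
eef_rot: [180.0, 0.0, -59.9]
contact_force: [-0.4, -0.1, -0.1]
gripper_width: 0.0006
gripper_force: 0.0
```

step_arm --pt "0 0 0 0.7 0" --pt "0 0 0 0.7 0" --pt "0 0 0 0.7 0" --pt "0 0 0 0.7 0" --pt "0 0 0 0.7 0" --pt "0 0 0 0.7 0" --pt "0 0 0 0.7 0"

```text
time_s: 11.62
tcp_pos: [0.565, -0.0844, 0.3571]
eef_rot: [180.0, -0.0, -101.8]
contact_force: [0.3, 0.5, -0.4]
gripper_width: 0.0004
gripper_force: 0.0
```

Run:
```python
from h import *
print(loc(tool()[:3,3]))
for l in [(0,.005,.246),(0,.033,.246),(0,.056,.262),(0,.088,.28),(0,.14,.296),(0,.188,.303)]: print(l,shift(l))
a,_=snap('scene','pics/sc5.png');b,_=snap('side','pics/sd5.png')
cv2.imwrite('pics/v5.png',np.hstack([cv2.resize(x,(400,300)) for x in (a,b)])[:,:,::-1])
```

```text
[ 0.00144082 -0.00217834  0.35705278]
(0, 0.005, 0.246) [-0.029  0.006  0.444]
(0, 0.033, 0.246) [-0.141  0.006  0.444]
(0, 0.056, 0.262) [-0.233  0.006  0.38 ]
(0, 0.088, 0.28) [-0.361  0.007  0.308]
(0, 0.14, 0.296) [-0.569  0.007  0.244]
(0, 0.188, 0.303) [-0.761  0.008  0.216]
```

View pics/v5.png

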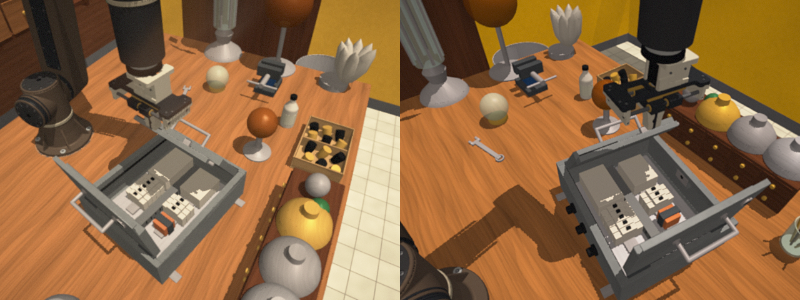

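The leaf stayed put. The gripper is now above its free edge on the inner side, with closed fingers. Down next, then push.

step_arm --pt "0 0 0.12 0 0" --pt "0 0 0.24 0 0" --pt "0 0 0.36 0 0" --pt "0 0 0.44 0 0" --pt "0 0 0.44 0 0"

```text
time_s: 12.13
tcp_pos: [0.5625, -0.0845, 0.2428]
eef_rot: [179.6, -0.1, -101.4]
contact_force: [-1.1, 0.2, -1.7]
gripper_width: 0.0007
gripper_force: 0.0
```

step_arm --pt "-0.06 0 0 0 0" --pt "-0.12 0 0 0 0" --pt "-0.145 0 0 0 0" --pt "-0.17 0 -0.02 0 0" --pt "-0.2 0 -0.04 0 0" --pt "-0.23 0 -0.06 0 0"

```text
time_s: 12.63
tcp_pos: [0.5768, -0.031, 0.2656]
eef_rot: [-179.9, -0.2, -101.5]
contact_force: [-2.5, -10.6, 7.1]
gripper_width: 0.0002
gripper_force: 5.9
```

step_arm --pt "-0.04 0 -0.02 0 0" --pt "-0.08 0 -0.045 0 0" --pt "-0.12 0 -0.065 0 0" --pt "-0.16 0 -0.08 0 0" --pt "-0.2 0 -0.095 0 0" --pt "-0.24 0 -0.105 0 0" --pt "-0.28 0 -0.12 0 0" --pt "-0.32 0 -0.13 0 0" --pt "-0.36 0 -0.14 0 0"

```text
time_s: 13.38
tcp_pos: [0.5954, 0.0594, 0.2993]
eef_rot: [-179.9, -0.0, -101.6]
contact_force: [1.3, -4.2, 0.8]
gripper_width: 0.0006
gripper_force: 2.3
```

step_arm --pt "-0.04 0 -0.005 0 0" --pt "-0.08 0 -0.01 0 0" --pt "-0.12 0 -0.015 0 0" --pt "-0.16 0 -0.02 0 0" --pt "-0.19 0 -0.02 0 0" --pt "-0.19 0 -0.02 0 0"

```text
time_s: 13.88
tcp_pos: [0.6045, 0.1082, 0.3017]
eef_rot: [179.9, 0.0, -101.6]
contact_force: [0.1, -0.1, -0.5]
gripper_width: 0.0006
gripper_force: 0.0
```

Run:
```python
from h import *
print(loc(tool()[:3,3]))
a,_=snap('scene','pics/sc6.png');b,_=snap('side','pics/sd6.png')
cv2.imwrite('pics/v6.png',np.hstack([cv2.resize(x,(400,300)) for x in (a,b)])[:,:,::-1])
```

```text
[0.00140236 0.19449629 0.30169299]
```

View pics/v6.png

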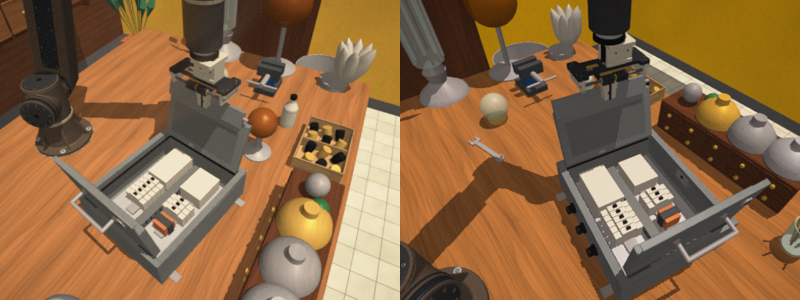

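The leaf leans back past upright (at least about 105°) and the lamp stands untouched. I'll back away and do one numeric check from the final picture, looking for any lamp motion.

step_arm --pt "0.1 0 0 0 0" --pt "0.2 0 -0.05 0 0" --pt "0.35 0 -0.15 0 0" --pt "0.45 0 -0.25 0 0" --pt "0.45 0 -0.3 0 0" --pt "0.45 0 -0.3 0 0" --pt "0.45 0 -0.3 0 0" --pt "0.45 0 -0.3 0 0"

```text
time_s: 14.65
tcp_pos: [0.5814, -0.0036, 0.3768]
eef_rot: [179.9, 0.0, -101.7]
contact_force: [-0.4, -0.4, -0.5]
gripper_width: 0.0005
gripper_force: 0.0
```

Run:
```python
from h import *
for n,f in (('scene','sc6'),('side','sd6')):
    b,_=snap(n,f'pics/{n}7.png'); 
    for im in (cv2.imread(f'pics/{n}0.png')[:,:,::-1],cv2.imread(f'pics/{f}.png')[:,:,::-1],b):
        h=cv2.cvtColor(np.ascontiguousarray(im),cv2.COLOR_RGB2HSV); m=cv2.inRange(h,(4,170,60),(14,255,200)); 
        k,_,st,c=cv2.connectedComponentsWithStats(m); print(n,[(tuple(c[i].round(1)),st[i,4]) for i in range(1,k) if st[i,4]>400 and 100<c[i][1]<230])
```

```text
scene [((np.float64(419.4), np.float64(195.9)), np.int32(1981))]
scene [((np.float64(421.0), np.float64(195.6)), np.int32(1793))]
scene [((np.float64(420.8), np.float64(195.5)), np.int32(1801))]
side []
side []
side []
```

View pics/side7.png

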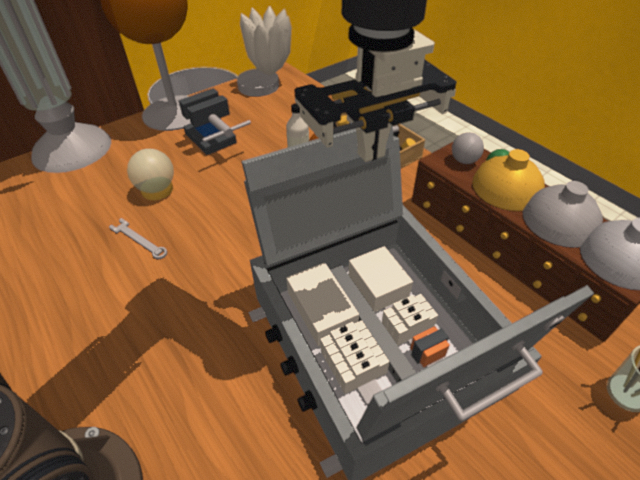

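The leaf stands open and leaning back at (325,200), the gripper is clear of it, and the globe hasn't moved beyond what the leaf's occlusion accounts for.

```bash
python3 -c "
from plant import workorder; print(workorder.close_job())"
```

```text
the job is handed in; nothing more can be done
None
```

I withdrew the bolt to its stop while the leaf was shut, then swung the leaf to about 105° or more, where it stayed once the arm let go; the lamp was untouched, and I handed the job in at about 15 s.

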